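# Bring the empty dish under the filling nozzle

## Robot

A 7-joint arm with a two-finger parallel gripper is mounted at the origin on the work surface; the furniture and walls round the work are solid. World frame = base frame: x ahead of the robot, y to its left, z up, the work surface at z = 0. Lengths are in m, angles in degrees, forces in N, time in s.
With the tool pointing down it reaches from about 0.425 to 0.875 m from the base axis. Payload 4.7 kg.
Tool frame: the origin (TCP) lies between the finger pads; the fingertips stand env.tip_reach ahead of it and the grasp point (between the pads) lies 2 mm behind it (env.tip_reach is the distance from the TCP to the fingertips, in m); z points along the fingers, y is the line along which they close (so a half turn about z gives the same grasp; the last joint's range is limited). The gripper opens to 87 mm and grips with 3 to 60 N. Pads are 19 mm wide; open, the fingers measure 117 mm over their backs; the gripper's body (75 mm by 190 mm) begins 51 mm behind the grasp point.
Start: joints at [64.693, 18.392, -4.016, 83.108, 1.295, 78.541, -3.26], TCP at [0.286, -0.584, 0.24] pointing down, gripper open.
Joint ranges: [-163.93, 163.93], [-17.29, 119.83], [-79.2, 71.16], [3.27, 140.29], [-89.18, 269.18], [5.43, 117.66], [-154.24, 154.24]. Speed limits (degrees/s): [147.25, 147.25, 180, 180, 180, 180, 180].

## Interface

Orientations are given as [roll, pitch, yaw] about the fixed x, y, z axes, in that order (R = Rz(yaw) Ry(pitch) Rx(roll)).
In Python, from cell import env, read_camera, get_obs gives the robot as it stands (env), with the cameras as plain functions and the readings as plain functions.
- The arm moves only by the tool steer_hand, called after "Emit:" as name([rows], argument=value, ...), one row to a line, values as JSON. Schema: {"type":"object","properties":{"motion":{"type":"array","items":{"type":"object","properties":{"xyz":{"type":"array","items":{"type":"number"},"minItems":3,"maxItems":3},"turn":{"type":"number"},"aperture":{"type":"number"}},"additionalProperties":false,"required":["aperture"]},"minItems":1,"maxItems":8},"squeeze":{"type":"number"},"only":{"type":"string"},"quiet":{"type":"boolean"},"lines":{"type":"string"}},"required":["motion"],"additionalProperties":false}. motion is a list of rows, 1 to 8 of them, each an object with the fields xyz (a list: dx, dy, dz in m), turn (a turn about the tool's z in degrees), aperture (the finger opening in m); a field left out counts as zero (the opening has to be given); each row is the pose to reach, as a shift and turn from the pose commanded when the call began, along the tool's axes at that moment; what a row does not reach only later rows make up. A row lasts 1/12 s, in which the tool goes at most 0.0417 m and 7.16 degrees, less where a joint would pass 70% of its speed; a pose out of reach is approached as far as the arm can. The fingers move at their own pace and stop on an object; squeeze is the grip in N (left out, the last holds). Time passes only in rows, so rows that do not move let the fingers close. The tool returns the time, the measured TCP pose, the force, the opening and the grip force at its end. only (a regular expression) keeps the lines of the reply that match it, lines (a string "A,B") keeps lines A to B, and quiet returns only ok. Input that does not fit is refused with a message, and nothing moves.
- get_obs(): the state, without advancing time (a new reading comes with each control period).
- read_camera(name): name is "scene" or "top" or "wrist"; returns a dict with "color" (400x640x3 uint8, blue, green, red), "fx", "fy", "cx", "cy" (pixels), "world_from_camera" (4x4, takes a point from camera to world coordinates). Camera axes: x right, y down, z forward; pixel columns grow to the right and rows downward; lengths in m; the calibration is good to about 2 mm. A picture is of the moment at which its call begins. There is no depth.
- env.sign_off(): hands the job in; it is judged then, once.
The state is a dict: "time_s": time; "qpos": joint angles; "joint_velocities": joint speeds; "effort": joint torques, N m; "tool_pos": TCP position; "tool_rot": TCP orientation; "force": force on the tool from outside, world axes, zero at the start; "wrist_torque": the same for the moment, N m; "grip_width": finger opening in m; "grasp_force": force on a finger pad.
Only numpy, scipy, OpenCV 4.12 (cv2) and the standard library are available. Lean on these libraries where they do the work, as an engineer would, in place of code of your own. Each camera call takes 0.05 s, during which the arm holds its last target. There are 200 camera calls.

## Task

Get the filling stand ready for the next praline: push on a spoke of the dish carousel with a fingertip until the empty dish stands at the filling station marked by the pointed pin, and push the nozzle arm round to its stop, so that the nozzle stands over the middle of the empty dish. Only push: the two pralines stay lying in their dishes untouched, and the other things on the counter stay where they are.

Things in the scene. Friction and masses are not known exactly. Their poses are not given: they have to be found in the camera images.
- hub (a point): Upright axis of the three-armed dish carousel, 50 mm above the counter; x and y axes: those of the cast metal stand, which is fixed to the counter. Domed hub 40 mm across, top at 60 mm. Under the spokes lie only the stand's flat foot and rails (9 mm high).
- empty_dish (a point): Centre of the inner floor of the one dish without a praline, 46 mm above the counter, 105 mm from the carousel's axis, on the end of a spoke; it turns with the carousel. The other two spokes lie at +120 and -120 degrees from it. The three steel dishes are alike: round, 56 mm across, rim 52 mm above the counter.
- dish_1 (a point): Centre of the inner floor of the dish holding praline_1 (50 mm across inside, 6 mm deep), +120 degrees (anticlockwise from above) from the empty dish.
- dish_2 (a point): The same for praline_2, -120 degrees from the empty dish.
- station (a point): Filling place, a fixed point of the stand 105 mm from the hub axis, 50 mm above the counter, straight below where the nozzle tip comes when its arm is at the stop. A fixed pointed pin (14 mm thick, tip 44 mm above the counter) stands just outside it, 147 mm from the axis in the same direction, and marks it.
- carousel (a joint): Turn of the carousel in rad, anticlockwise from above; 0 at the start, however the dishes stand. Three upright fin spokes at 120 degrees, each 8 mm thick, 30 to 50 mm above the counter, free to push from 20 to 72 mm from the axis; any of them may be pushed, either way, without end. Friction 0.06 N m; it stays where it is left.
- nozzle_arm (a joint): Swing of the nozzle arm in rad, growing clockwise from above; pi/2 (1.571) is at its stop, with the nozzle over the station; 0 is a quarter turn before that, pointing away from the carousel (along the stand's -y). Starts between -0.25 and 0.35. Friction 0.06 N m; stays where it is left.
- pivot (a point): Pivot of the nozzle arm, on a 20 mm post 156 mm from the carousel's axis; point at the arm's mid height, 119 mm above the counter (pivot top 133 mm). The arm is a level bar 10 mm thick, 113 to 125 mm above the counter, free to push from 20 to 98 mm from the pivot. A bracket with an upright stop pin stands close by the pivot, on the side where the arm comes to rest.
- nozzle_tip (a point): Lower end of the small cone-shaped metal nozzle (19 mm across, 33 mm long, point down) under the arm's outer end, 80 mm above the counter, 115 mm from the pivot. It passes clear over dishes and pralines.
- praline_1: Square chocolate praline, 25 x 25 x 16 mm, loose in dish_1; origin at the centre of its underside, z axis up.
- praline_2: The same, loose in dish_2.
- tape_1: Bystander: roll of tape lying flat, 97 x 96 x 25 mm, left of the work; origin at the centre of its underside.
- mug: Bystander: mug, 77 x 115 x 101 mm, left of the work; origin at the centre of its underside.
- nib_bowl: Bystander: small bowl, 76 mm across, 35 mm high, on the counter to the right of the stand, beside the dish circle; origin at the centre of its underside.
- spice_jar: Bystander: jar, 41 mm across, 105 mm high, left of the stand; origin at the centre of its underside.
- tumbler: Bystander: plain tumbler, 74 mm across, 98 mm high, behind left of the stand; origin at the centre of its underside.

How it is judged:
By the outcome, as a careful person would: the job done as asked, in the order asked, and still so for the second after the job is handed in, with the robot touching nothing.
It also fails if it takes over 61 s, if anything falls off the work surface, if the arm or the gripper's body presses on something with over 40 N, if the wrist force passes 120 N, or if a joint passes its speed limit or range.

## Working session

There is one attempt and no reset: what is moved stays moved. The work goes in short steps, Python scripts to look and compute and a tool call to move; the robot and the scene stay as the last step left them, time stands still between calls to the robot, and variables do not carry over. Pictures are saved under pics/ and viewed, at most 10 in all, crops included, and the job is handed in when it is done.

```bash
ls; mkdir -p pics
```

Run:
```python
from cell import env, read_camera, get_obs
import cv2,numpy as np
for n in ["top","scene"]:
    r=read_camera(n); cv2.imwrite(f"pics/{n}0.png",r["color"]); print(n,r["fx"],r["cx"],r["cy"],np.round(r["world_from_camera"],3).tolist())
o=get_obs(); print(o["time_s"],o["tool_pos"],o["tool_rot"],env.tip_reach,o["grip_width"])
```

```text
cell.py
pics
top 466.2324499671279 315.2530003993931 190.7658243626033 [[0.026, -0.993, 0.116, 0.372], [-1.0, -0.026, -0.0, 0.257], [0.003, -0.116, -0.993, 1.231], [0.0, 0.0, 0.0, 1.0]]
scene 458.67651642135036 326.7993133229478 201.20734504454316 [[-0.441, -0.377, 0.815, -0.363], [-0.897, 0.204, -0.392, 0.667], [-0.018, -0.904, -0.428, 0.565], [0.0, 0.0, 0.0, 1.0]]
0.1 [ 0.28588428 -0.58323237  0.23856597] [-1.79899900e+02  3.78795975e-03  2.61170465e+01] 0.017 0.08680605973998166
```

View pics/top0.png

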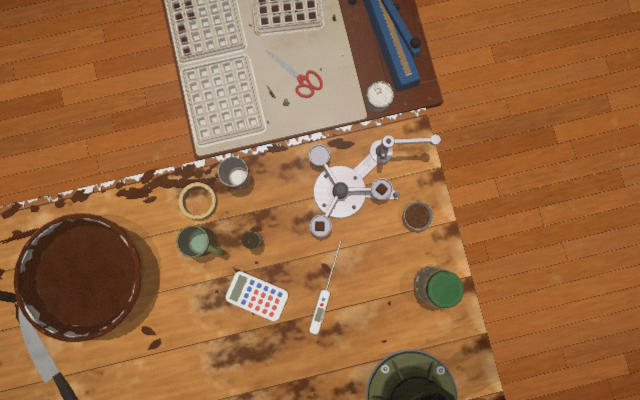

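View pics/scene0.png

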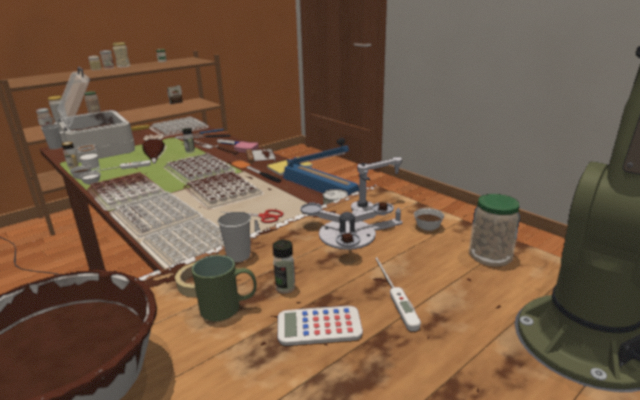

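Create h.py:
```python
from cell import env, read_camera, get_obs
import cv2,numpy as np
def ray(r,u,v):
    T=np.array(r["world_from_camera"]); d=T[:3,:3]@np.array([(u-r["cx"])/r["fx"],(v-r["cy"])/r["fy"],1]); return T[:3,3],d
def onz(r,u,v,z):
    c,d=ray(r,u,v); return c+d*(z-c[2])/d[2]
def proj(r,p):
    T=np.array(r["world_from_camera"]); q=T[:3,:3].T@(np.array(p)-T[:3,3]); return np.array([r["fx"]*q[0]/q[2]+r["cx"],r["fy"]*q[1]/q[2]+r["cy"]])
def tri(obs):
    A=np.zeros((3,3));b=np.zeros(3)
    for r,u,v in obs:
        c,d=ray(r,u,v); d=d/np.linalg.norm(d); M=np.eye(3)-np.outer(d,d); A+=M;b+=M@c
    return np.linalg.solve(A,b)
```

Run:
```python
from h import *
a=cv2.imread("pics/top0.png")[120:250,290:450]; cv2.imwrite("pics/top0c.png",cv2.resize(a,None,fx=4.5,fy=4.5,interpolation=cv2.INTER_CUBIC))
a=cv2.imread("pics/scene0.png")[145:260,295:455]; cv2.imwrite("pics/scene0c.png",cv2.resize(a,None,fx=5,fy=5,interpolation=cv2.INTER_CUBIC))
```

```text
(no output)
```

View pics/top0c.png

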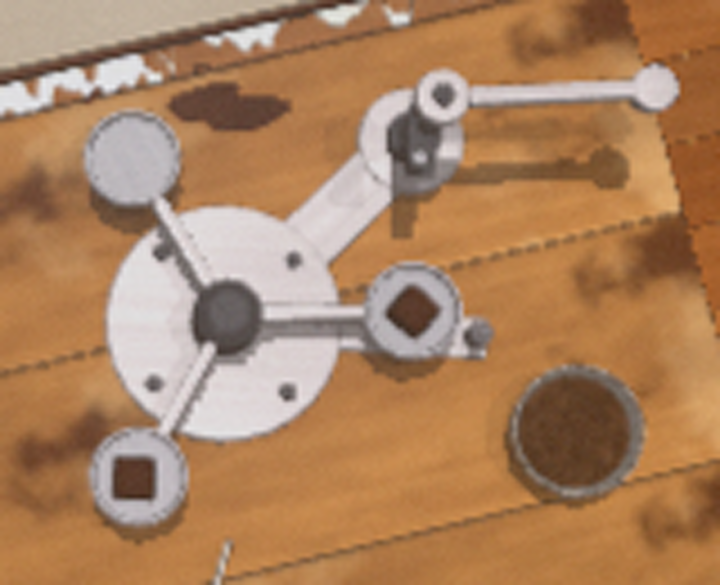

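View pics/scene0c.png

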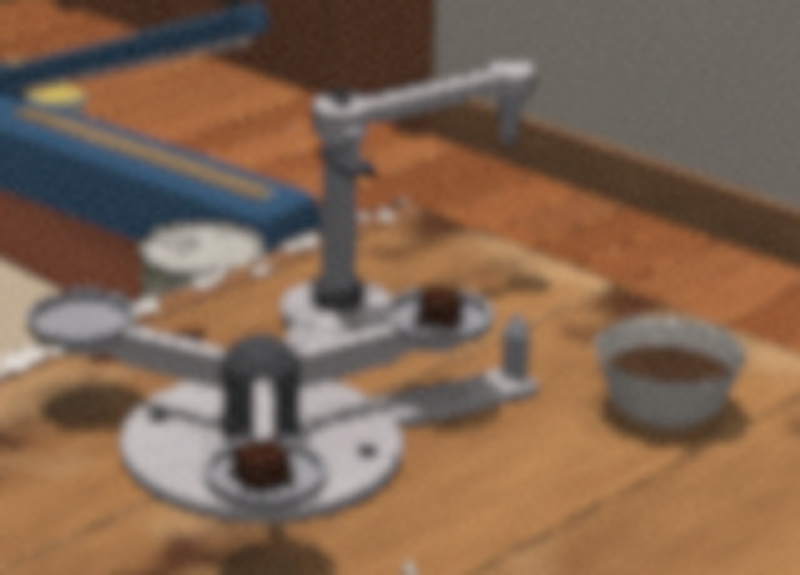

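Run:
```python
from h import *
t=read_camera("top"); s=read_camera("scene")
ct=lambda x,y:(t,290+(x+.5)/4.5-.5,120+(y+.5)/4.5-.5)
cs=lambda x,y:(s,295+(x+.5)/5-.5,145+(y+.5)/5-.5)
np.set_printoptions(precision=4,suppress=True)
for n,a,b in [("hubtop",(227,314),(261,350)),("pivtop",(441,96),(340,103)),("pin",(481,324),(516,320)),("empty rim",(133,159),(80,315)),("dishA rim",(412,310),(440,311)),("dishB",(139,477),(266,475))]:
    print(n,tri([ct(*a),cs(*b)]))
P={}
for n,a,z in [("hub",(227,315),.06),("piv",(441,96),.133),("noz",(656,87),.125),("pin",(481,324),.044),("E",(133,159),.052),("A",(412,310),.052),("B",(139,477),.052),("bowl",(576,432),.035)]:
    P[n]=onz(*ct(*a),z); v=P[n]-P["hub"]; print(n,P[n],"r",np.hypot(v[0],v[1]),"ang",np.degrees(np.arctan2(v[1],v[0])))
print(P["noz"]-P["piv"])
v=P["noz"]-P["piv"];print(np.hypot(*v[:2]),np.degrees(np.arctan2(v[1],v[0])))
```

```text
hubtop [0.5138 0.1931 0.0565]
pivtop [0.626  0.0845 0.1274]
pin [0.5132 0.0455 0.0383]
empty rim [0.6028 0.249  0.05  ]
dishA rim [0.5192 0.0875 0.0508]
dishB [0.4213 0.2405 0.0466]
hub [0.5131 0.1939 0.06  ] r 0.0 ang 0.0
piv [0.625  0.0859 0.133 ] r 0.15552783077620722 ang -43.995026440304
noz [ 0.6348 -0.031   0.125 ] r 0.25580386400211763 ang -61.58628818637296
pin [0.5137 0.0483 0.044 ] r 0.14569474482140912 ang -89.79234151912596
E [0.6024 0.2489 0.052 ] r 0.10483547772110288 ang 31.627042696496094
A [0.5197 0.0888 0.052 ] r 0.10535365202262872 ang -86.44098915637447
B [0.4213 0.2411 0.052 ] r 0.10322167815035038 ang 152.81890218326242
bowl [ 0.4541 -0.0079  0.035 ] r 0.21031628969015348 ang -106.30880815840412
[ 0.0098 -0.117  -0.008 ]
0.11737204690794618 -85.19403282953115
```

Add to h.py:
```python
def steps(*wps):
    """world waypoints (x,y,z,yaw) -> tool-axis shifts from the present pose"""
    o=get_obs(); p=np.array(o["tool_pos"]); y=o["tool_rot"][2]; a=np.radians(y); print("now",round(o["time_s"],2),np.round(p,4),np.round(o["tool_rot"],2))
    for w in wps:
        d=np.array(w[:3])-p; print(w,"->",np.round([d[0]*np.cos(a)+d[1]*np.sin(a),d[0]*np.sin(a)-d[1]*np.cos(a),-d[2],-((w[3]-y+180)%360-180)],4))
```

Run:
```python
from h import *
steps((.44,-.3,.3,75),(.46,.0,.32,115),(.45,.15,.32,150))
```

```text
now 0.2 [ 0.2859 -0.5834  0.2389] [-1.7993e+02  1.0000e-02  2.6120e+01]
(0.44, -0.3, 0.3, 75) -> [  0.2631  -0.1866  -0.0611 -48.8836]
(0.46, 0.0, 0.32, 115) -> [ 4.13100e-01 -4.47200e-01 -8.11000e-02 -8.88836e+01]
(0.45, 0.15, 0.32, 150) -> [ 4.702000e-01 -5.863000e-01 -8.110000e-02 -1.238836e+02]
```

Emit:
steer_hand([
  {"xyz":[0.033,-0.023,-0.01],"turn":-7,"aperture":0},
  {"xyz":[0.066,-0.046,-0.02],"turn":-14,"aperture":0},
  {"xyz":[0.099,-0.07,-0.03],"turn":-21,"aperture":0},
  {"xyz":[0.132,-0.093,-0.04],"turn":-28,"aperture":0},
  {"xyz":[0.165,-0.117,-0.05],"turn":-35,"aperture":0},
  {"xyz":[0.198,-0.14,-0.06],"turn":-42,"aperture":0},
  {"xyz":[0.23,-0.163,-0.06],"turn":-49,"aperture":0},
  {"xyz":[0.263,-0.187,-0.06],"turn":-55,"aperture":0},
], squeeze=20)

```text
time_s: 0.87
tool_pos: [0.4407, -0.2984, 0.3005]
tool_rot: [179.9, 0.1, 81.4]
force: [0.3, -0.6, -0.2]
grip_width: 0.0419
grasp_force: 0.0
```

Run:
```python
from h import *
steps((.46,.0,.32,115),(.45,.15,.32,150))
```

```text
now 0.87 [ 0.4407 -0.2984  0.3005] [1.7992e+02 8.0000e-02 8.1440e+01]
(0.46, 0.0, 0.32, 115) -> [ 2.98000e-01 -2.54000e-02 -1.95000e-02 -3.35641e+01]
(0.45, 0.15, 0.32, 150) -> [ 4.44800e-01 -5.76000e-02 -1.95000e-02 -6.85641e+01]
```

Emit:
steer_hand([
  {"xyz":[0.037,-0.003,-0.002],"turn":-7,"aperture":0},
  {"xyz":[0.074,-0.006,-0.005],"turn":-14,"aperture":0},
  {"xyz":[0.111,-0.009,-0.01],"turn":-21,"aperture":0},
  {"xyz":[0.149,-0.012,-0.012],"turn":-28,"aperture":0},
  {"xyz":[0.186,-0.015,-0.015],"turn":-35,"aperture":0},
  {"xyz":[0.223,-0.019,-0.018],"turn":-42,"aperture":0},
  {"xyz":[0.26,-0.022,-0.02],"turn":-49,"aperture":0},
  {"xyz":[0.298,-0.025,-0.02],"turn":-56,"aperture":0},
])

```text
time_s: 1.53
tool_pos: [0.4611, -0.0, 0.3201]
tool_rot: [180.0, 0.1, 137.4]
force: [1.0, 0.4, -0.8]
grip_width: 0.0009
grasp_force: 0.0
```

Emit:
steer_hand([
  {"xyz":[-0.025,0.03,0],"turn":-7,"aperture":0},
  {"xyz":[-0.05,0.06,0],"turn":-12,"aperture":0},
  {"xyz":[-0.07,0.09,0],"turn":-12,"aperture":0},
  {"xyz":[-0.07,0.09,0],"turn":-12,"aperture":0},
])

```text
time_s: 1.87
tool_pos: [0.578, 0.0177, 0.3155]
tool_rot: [179.8, -0.3, 149.2]
force: [-1.9, -0.7, -2.0]
grip_width: 0.0007
grasp_force: 0.0
```

Run:
```python
from h import *
steps((.45,.15,.32,150))
r=read_camera("wrist"); cv2.imwrite("pics/w1.png",r["color"]); print(r["fx"],np.round(r["world_from_camera"],3).tolist())
```

```text
now 1.87 [0.578  0.0177 0.3155] [179.8   -0.33 149.2 ]
(0.45, 0.15, 0.32, 150) -> [ 0.1777  0.0481 -0.0045 -0.8008]
288.1916113628358 [[0.511, 0.83, 0.221, 0.517], [0.859, -0.495, -0.126, 0.054], [0.005, 0.255, -0.967, 0.461], [0.0, 0.0, 0.0, 1.0]]
```

View pics/w1.png

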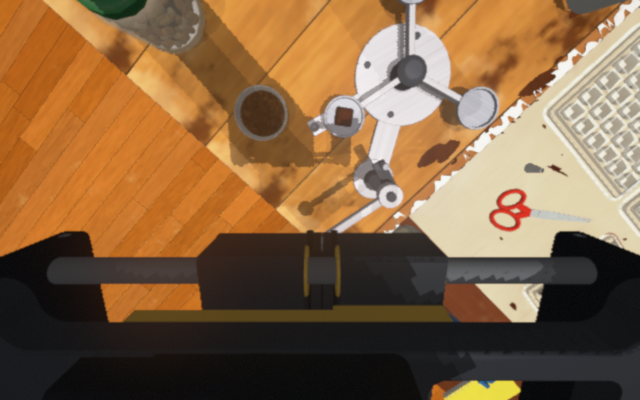

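The wrist picture shows hub ≈(411,71), empty dish ≈(477,107), praline dish ≈(343,117), pin ≈(317,126), pivot ≈(391,196).

Run:
```python
import cv2
a=cv2.imread("pics/w1.png")[40:215,300:510]; cv2.imwrite("pics/w1c.png",cv2.resize(a,None,fx=3.4,fy=3.4,interpolation=cv2.INTER_CUBIC))
```

```text
(no output)
```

View pics/w1c.png

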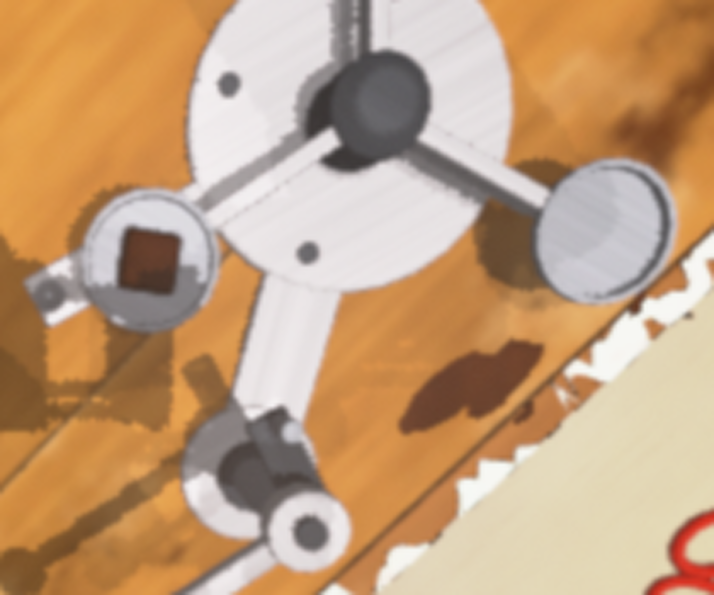

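Run:
```python
from h import *
np.set_printoptions(precision=4,suppress=True)
w=read_camera("wrist"); t=read_camera("top")
cw=lambda x,y:(w,300+(x+.5)/3.4-.5,40+(y+.5)/3.4-.5)
ct=lambda x,y:(t,290+(x+.5)/4.5-.5,120+(y+.5)/4.5-.5)
L=[("foot",(350,129),(223,322.5),.009),("hub",(381,102),(227,315),.055),("piv",(310,533),(441,96),.133),("pin",(48,291),(481,324),.044),("E",(605,231),(133,159),.052),("A",(149,260),(412,310),.052)]
for k,c in ((1,cw),(2,ct)):
    h=onz(*c(*L[0][k]),.009)
    for l in L:
        p=onz(*c(*l[k]),l[3]); v=p-h; print(l[0],p,np.hypot(*v[:2]),np.degrees(np.arctan2(v[1],v[0])))
for l in L: print(l[0],tri([cw(*l[1]),ct(*l[2])]))
```

```text
foot [0.5151 0.1919 0.009 ] 0.0 0.0
hub [0.5125 0.1923 0.055 ] 0.0025686472478950234 170.16084826569792
piv [0.6237 0.084  0.133 ] 0.15309197382590034 -44.80178961352261
pin [0.5069 0.0465 0.044 ] 0.14554494363469117 -93.20582489960282
E [0.6006 0.249  0.052 ] 0.1029254729652775 33.74967395951431
A [0.5175 0.0876 0.052 ] 0.10427147877090975 -88.6633777901187
foot [0.5148 0.1935 0.009 ] 0.0 0.0
hub [0.5137 0.1937 0.055 ] 0.0010897833421412476 168.5492737498831
piv [0.625  0.0859 0.133 ] 0.1539897290966967 -44.29725789214683
pin [0.5137 0.0483 0.044 ] 0.14521280437919987 -90.4514712165949
E [0.6024 0.2489 0.052 ] 0.10367419860914198 32.3401475645265
A [0.5197 0.0888 0.052 ] 0.1047781069860268 -87.33722304583259
foot [0.5152 0.1932 0.0047]
hub [0.5133 0.1933 0.0528]
piv [0.6267 0.0847 0.1245]
pin [0.5095 0.0488 0.0589]
E [0.6015 0.2489 0.0523]
A [0.5186 0.0882 0.0519]
```

Run:
```python
from h import *
steps((.455,.1876,.16,152.6),(.455,.1876,.052,152.6))
```

```text
now 2.02 [0.5733 0.0169 0.3187] [-1.7998e+02 -1.4000e-01  1.4915e+02]
(0.455, 0.1876, 0.16, 152.6) -> [ 0.1892  0.0859  0.1587 -3.453 ]
(0.455, 0.1876, 0.052, 152.6) -> [ 0.1892  0.0859  0.2667 -3.453 ]
```

Emit:
steer_hand([
  {"xyz":[0.035,0.016,0.01],"turn":-2,"aperture":0},
  {"xyz":[0.07,0.032,0.02],"turn":-3.4,"aperture":0},
  {"xyz":[0.105,0.048,0.04],"turn":-3.4,"aperture":0},
  {"xyz":[0.14,0.064,0.065],"turn":-3.4,"aperture":0},
  {"xyz":[0.17,0.077,0.09],"turn":-3.4,"aperture":0},
  {"xyz":[0.189,0.086,0.12],"turn":-3.4,"aperture":0},
  {"xyz":[0.189,0.086,0.155],"turn":-3.4,"aperture":0},
  {"xyz":[0.189,0.086,0.155],"turn":-3.4,"aperture":0},
])

```text
time_s: 2.68
tool_pos: [0.4503, 0.186, 0.16]
tool_rot: [-179.5, -0.2, 152.7]
force: [-0.3, -1.2, -0.1]
grip_width: 0.0006
grasp_force: 0.0
```

Run:
```python
from h import *
steps((.455,.1876,.052,152.6))
```

```text
now 2.68 [0.4503 0.186  0.16  ] [-179.53   -0.22  152.67]
(0.455, 0.1876, 0.052, 152.6) -> [-0.0035  0.0036  0.108   0.0726]
```

Emit:
steer_hand([
  {"xyz":[-0.002,0.001,0.03],"aperture":0},
  {"xyz":[-0.002,0.001,0.065],"aperture":0},
  {"xyz":[-0.002,0.001,0.09],"aperture":0},
  {"xyz":[-0.002,0.001,0.106],"aperture":0},
  {"xyz":[-0.002,0.001,0.107],"aperture":0},
])

```text
time_s: 3.1
tool_pos: [0.4571, 0.1847, 0.0564]
tool_rot: [-179.8, -0.1, 152.4]
force: [-0.6, 0.9, -0.5]
grip_width: 0.0004
grasp_force: 0.0
```

Run:
```python
from h import *
H=np.array([.514,.193])
def wp(turn,off,r=.05,f0=152.6):
    f=np.radians(f0-turn); u=np.array([np.cos(f),np.sin(f)]); t=np.array([-u[1],u[0]]); return (*np.round(H+r*u+off*t,4),.052,f0-turn)
steps(*[wp(a,.019) for a in (0,6,12,18,24,30,36,42)])
```

```text
now 3.1 [0.4571 0.1847 0.0564] [-1.7978e+02 -9.0000e-02  1.5235e+02]
(np.float64(0.4609), np.float64(0.1991), 0.052, 152.6) -> [ 0.0033  0.0145  0.0044 -0.2487]
(np.float64(0.4618), np.float64(0.2047), 0.052, 146.6) -> [5.1000e-03 1.9900e-02 4.4000e-03 5.7513e+00]
(np.float64(0.4633), np.float64(0.2101), 0.052, 140.6) -> [6.30000e-03 2.54000e-02 4.40000e-03 1.17513e+01]
(np.float64(0.4654), np.float64(0.2153), 0.052, 134.6) -> [6.80000e-03 3.10000e-02 4.40000e-03 1.77513e+01]
(np.float64(0.468), np.float64(0.2202), 0.052, 128.6) -> [6.80000e-03 3.65000e-02 4.40000e-03 2.37513e+01]
(np.float64(0.4711), np.float64(0.2249), 0.052, 122.6) -> [6.30000e-03 4.21000e-02 4.40000e-03 2.97513e+01]
(np.float64(0.4746), np.float64(0.2292), 0.052, 116.6) -> [5.10000e-03 4.76000e-02 4.40000e-03 3.57513e+01]
(np.float64(0.4786), np.float64(0.2331), 0.052, 110.6) -> [3.40000e-03 5.29000e-02 4.40000e-03 4.17513e+01]
```

Emit:
steer_hand([
  {"xyz":[0.003,0.01,0.003],"aperture":0},
  {"xyz":[0.003,0.0145,0.003],"aperture":0},
  {"xyz":[0.005,0.02,0.003],"turn":6,"aperture":0},
  {"xyz":[0.006,0.025,0.003],"turn":12,"aperture":0},
  {"xyz":[0.007,0.031,0.003],"turn":18,"aperture":0},
  {"xyz":[0.007,0.0365,0.003],"turn":24,"aperture":0},
  {"xyz":[0.006,0.042,0.003],"turn":30,"aperture":0},
  {"xyz":[0.005,0.0475,0.003],"turn":36,"aperture":0},
])

```text
time_s: 3.77
tool_pos: [0.477, 0.2311, 0.0569]
tool_rot: [179.9, 0.1, 116.1]
force: [-1.1, -1.7, 0.8]
grip_width: 0.0008
grasp_force: 0.5
```

Run:
```python
from h import *
H=np.array([.514,.193])
def wp(turn,off,r=.05,f0=152.6):
    f=np.radians(f0-turn); u=np.array([np.cos(f),np.sin(f)]); t=np.array([-u[1],u[0]]); return (*np.round(H+r*u+off*t,4),.052,f0-turn)
steps(*[wp(a,.019) for a in (36,42,48,54,60,66,72,78,84)])
r=read_camera("top"); cv2.imwrite("pics/t2.png",cv2.resize(r["color"][120:250,290:450],None,fx=4.5,fy=4.5,interpolation=cv2.INTER_CUBIC))
```

```text
now 3.77 [0.477  0.2311 0.0569] [1.7990e+02 1.2000e-01 1.1615e+02]
(np.float64(0.4746), np.float64(0.2292), 0.052, 116.6) -> [-0.0007 -0.003   0.0049 -0.4548]
(np.float64(0.4786), np.float64(0.2331), 0.052, 110.6) -> [1.1000e-03 2.3000e-03 4.9000e-03 5.5452e+00]
(np.float64(0.483), np.float64(0.2366), 0.052, 104.6) -> [2.30000e-03 7.80000e-03 4.90000e-03 1.15452e+01]
(np.float64(0.4877), np.float64(0.2396), 0.052, 98.6) -> [2.90000e-03 1.34000e-02 4.90000e-03 1.75452e+01]
(np.float64(0.4928), np.float64(0.2421), 0.052, 92.6) -> [2.90000e-03 1.90000e-02 4.90000e-03 2.35452e+01]
(np.float64(0.498), np.float64(0.244), 0.052, 86.6) -> [2.30000e-03 2.45000e-02 4.90000e-03 2.95452e+01]
(np.float64(0.5034), np.float64(0.2454), 0.052, 80.6) -> [1.20000e-03 3.00000e-02 4.90000e-03 3.55452e+01]
(np.float64(0.509), np.float64(0.2463), 0.052, 74.6) -> [-5.00000e-04  3.54000e-02  4.90000e-03  4.15452e+01]
(np.float64(0.5146), np.float64(0.2465), 0.052, 68.6) -> [-2.80000e-03  4.05000e-02  4.90000e-03  4.75452e+01]
```

View pics/t2.png

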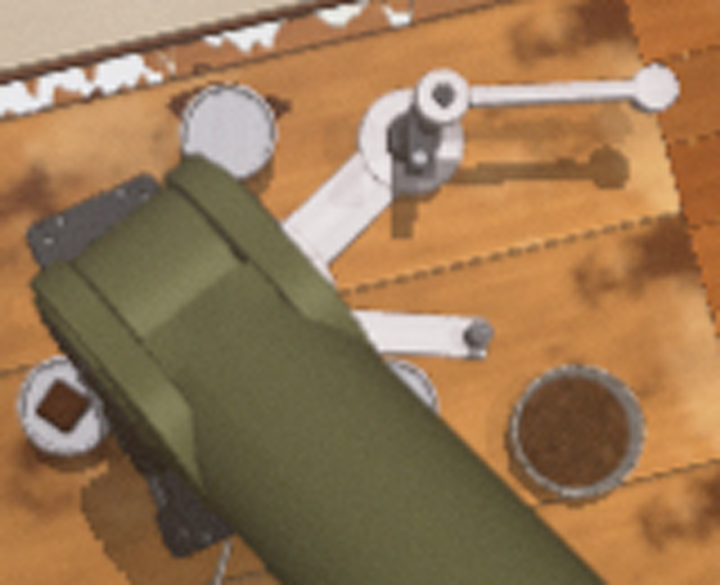

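The picture shows the empty dish moved to crop (228,131), so the push works; the bare rail now shows the station lying at about -92°.

Emit:
steer_hand([
  {"xyz":[0.001,0.0025,0.002],"turn":5.5,"aperture":0},
  {"xyz":[0.002,0.008,0.002],"turn":11.5,"aperture":0},
  {"xyz":[0.003,0.0135,0.002],"turn":17.5,"aperture":0},
  {"xyz":[0.003,0.019,0.002],"turn":23.5,"aperture":0},
  {"xyz":[0.002,0.0245,0.002],"turn":29.5,"aperture":0},
  {"xyz":[0.001,0.030,0.002],"turn":35.5,"aperture":0},
  {"xyz":[-0.0005,0.0355,0.002],"turn":41.5,"aperture":0},
  {"xyz":[-0.003,0.0405,0.002],"turn":47.5,"aperture":0},
])

```text
time_s: 4.48
tool_pos: [0.5139, 0.2478, 0.0546]
tool_rot: [179.9, -0.1, 68.9]
force: [-1.0, 0.9, -0.1]
grip_width: 0.0006
grasp_force: 0.6
```

Run:
```python
from h import *
H=np.array([.514,.193])
def wp(turn,off,r=.05,f0=152.6):
    f=np.radians(f0-turn); u=np.array([np.cos(f),np.sin(f)]); t=np.array([-u[1],u[0]]); return (*np.round(H+r*u+off*t,4),.052,f0-turn)
steps(*[wp(a,.019) for a in (84,90,96,102,107,112,116,119)])
```

```text
now 4.48 [0.5139 0.2478 0.0546] [ 1.7994e+02 -1.0000e-01  6.8860e+01]
(np.float64(0.5146), np.float64(0.2465), 0.052, 68.6) -> [-0.0009  0.0011  0.0026  0.2574]
(np.float64(0.5201), np.float64(0.2461), 0.052, 62.599999999999994) -> [7.0000e-04 6.4000e-03 2.6000e-03 6.2574e+00]
(np.float64(0.5257), np.float64(0.2452), 0.052, 56.599999999999994) -> [1.90000e-03 1.20000e-02 2.60000e-03 1.22574e+01]
(np.float64(0.5311), np.float64(0.2437), 0.052, 50.599999999999994) -> [2.40000e-03 1.75000e-02 2.60000e-03 1.82574e+01]
(np.float64(0.5354), np.float64(0.242), 0.052, 45.599999999999994) -> [2.40000e-03 2.22000e-02 2.60000e-03 2.32574e+01]
(np.float64(0.5396), np.float64(0.24), 0.052, 40.599999999999994) -> [2.00000e-03 2.68000e-02 2.60000e-03 2.82574e+01]
(np.float64(0.5428), np.float64(0.2381), 0.052, 36.599999999999994) -> [1.40000e-03 3.05000e-02 2.60000e-03 3.22574e+01]
(np.float64(0.5451), np.float64(0.2365), 0.052, 33.599999999999994) -> [8.00000e-04 3.32000e-02 2.60000e-03 3.52574e+01]
```

Emit:
steer_hand([
  {"xyz":[0.0007,0.0065,0.001],"turn":6,"aperture":0},
  {"xyz":[0.002,0.012,0.001],"turn":12,"aperture":0},
  {"xyz":[0.0024,0.0175,0.001],"turn":18,"aperture":0},
  {"xyz":[0.0024,0.022,0.001],"turn":23,"aperture":0},
  {"xyz":[0.002,0.0268,0.001],"turn":28,"aperture":0},
  {"xyz":[0.0015,0.030,0.001],"turn":32,"aperture":0},
  {"xyz":[0.001,0.032,0.001],"turn":34,"aperture":0},
  {"xyz":[0.001,0.032,0.001],"turn":34,"aperture":0},
])

```text
time_s: 5.15
tool_pos: [0.545, 0.2364, 0.0539]
tool_rot: [179.9, -0.2, 35.0]
force: [0.2, 0.9, -0.2]
grip_width: 0.0003
grasp_force: 0.0
```

Run:
```python
from h import *
steps((.51,.26,.054,35),(.45,.28,.25,35),(.5,.28,.25,90))
```

```text
now 5.15 [0.545  0.2364 0.0539] [179.94  -0.18  35.02]
(0.51, 0.26, 0.054, 35) -> [-0.0151 -0.0394 -0.0001  0.0168]
(0.45, 0.28, 0.25, 35) -> [-0.0528 -0.0902 -0.1961  0.0168]
(0.5, 0.28, 0.25, 90) -> [-1.18000e-02 -6.15000e-02 -1.96100e-01 -5.49832e+01]
```

Emit:
steer_hand([
  {"xyz":[-0.004,-0.02,0],"aperture":0},
  {"xyz":[-0.006,-0.03,-0.01],"aperture":0},
  {"xyz":[-0.006,-0.03,-0.05],"aperture":0},
  {"xyz":[-0.006,-0.03,-0.09],"aperture":0},
  {"xyz":[-0.006,-0.03,-0.13],"aperture":0},
  {"xyz":[-0.006,-0.03,-0.166],"aperture":0},
  {"xyz":[-0.006,-0.03,-0.166],"aperture":0},
])

```text
time_s: 5.73
tool_pos: [0.5245, 0.2607, 0.2282]
tool_rot: [179.8, -0.9, 35.2]
force: [1.5, 1.2, 0.9]
grip_width: 0.0008
grasp_force: 0.0
```

Run:
```python
from h import *
steps((.42,.14,.22,0))
```

```text
now 5.73 [0.5245 0.2607 0.2282] [179.8   -0.89  35.2 ]
(0.42, 0.14, 0.22, 0) -> [-1.55000e-01  3.84000e-02  8.20000e-03  3.51971e+01]
```

Emit:
steer_hand([
  {"xyz":[-0.03,0.008,0],"turn":7,"aperture":0},
  {"xyz":[-0.065,0.016,0],"turn":14,"aperture":0},
  {"xyz":[-0.1,0.024,0],"turn":21,"aperture":0},
  {"xyz":[-0.13,0.032,0],"turn":28,"aperture":0},
  {"xyz":[-0.155,0.038,0],"turn":35,"aperture":0},
  {"xyz":[-0.155,0.038,0],"turn":35,"aperture":0},
  {"xyz":[-0.155,0.038,0],"turn":35,"aperture":0},
])

```text
time_s: 6.32
tool_pos: [0.4157, 0.1373, 0.219]
tool_rot: [180.0, -0.2, 0.1]
force: [0.1, 0.7, 0.1]
grip_width: 0.0004
grasp_force: 0.0
```

Run:
```python
from h import *
steps((.42,.14,.22,0))
r=read_camera("wrist"); cv2.imwrite("pics/w3.png",r["color"])
```

```text
now 6.32 [0.4157 0.1373 0.219 ] [ 1.7998e+02 -1.7000e-01  1.0000e-01]
(0.42, 0.14, 0.22, 0) -> [ 0.0043 -0.0027 -0.001   0.0957]
```

View pics/w3.png

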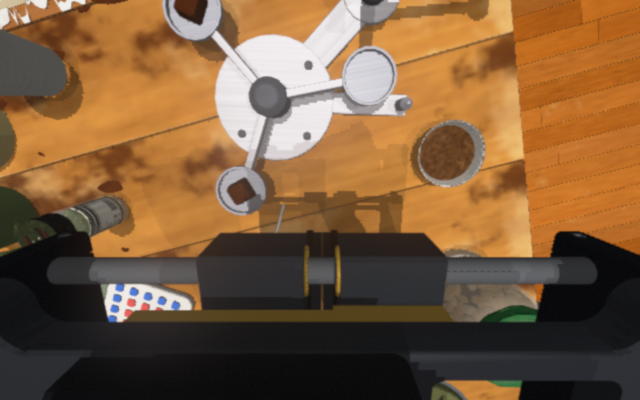

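Wrist view: hub ≈(269,97), empty dish ≈(370,76), pin tip ≈(404,103), dish_2 ≈(241,190), pralines in place; the dish is still some degrees short of the pin.

Add to h.py:
```python
def ell(img,u,v,rad,thr,inv=False,k=6):
    """ellipse centre of the bright (or dark) blob holding the pixel u,v"""
    c=cv2.resize(img[max(0,v-rad):v+rad,u-rad:u+rad],None,fx=k,fy=k,interpolation=cv2.INTER_CUBIC)
    hsv=cv2.cvtColor(c,cv2.COLOR_BGR2HSV); m=(hsv[...,1]<70)&((hsv[...,2]<thr) if inv else (hsv[...,2]>thr))
    m=cv2.morphologyEx(m.astype(np.uint8),cv2.MORPH_OPEN,np.ones((5*k//2,5*k//2)))
    cs,_=cv2.findContours(m,cv2.RETR_EXTERNAL,cv2.CHAIN_APPROX_NONE); cc=max(cs,key=cv2.contourArea)
    (x,y),a,_=cv2.fitEllipse(cv2.convexHull(cc)); return u-rad+(x+.5)/k-.5,max(0,v-rad)+(y+.5)/k-.5,np.round(np.array(a)/k,1)
```

Run:
```python
from h import *
r=read_camera("wrist"); g=cv2.imread("pics/w3.png")
for n,u,v,rad,thr,inv in [("hub",269,97,26,110,True),("E",370,76,36,120,False),("dish2",241,190,30,120,False),("pin",404,103,10,120,True)]:
    try: print(n,ell(g,u,v,rad,thr,inv))
    except Exception as e: print(n,e)
gr=cv2.cvtColor(g,cv2.COLOR_BGR2GRAY)
for lo,hi,box in ((22,34,(330,40,410,115)),(18,30,(205,155,275,222)),(52,66,(200,25,345,170)),(14,24,(240,65,300,125))):
    x0,y0,x1,y1=box; c=cv2.resize(gr[y0:y1,x0:x1],None,fx=4,fy=4,interpolation=cv2.INTER_CUBIC)
    h=cv2.HoughCircles(c,cv2.HOUGH_GRADIENT_ALT if False else cv2.HOUGH_GRADIENT,2,40,param1=120,param2=30,minRadius=lo*4,maxRadius=hi*4)
    print(None if h is None else [(x0+(a+.5)/4-.5,y0+(b+.5)/4-.5,q/4) for a,b,q in h[0][:2]])
c=cv2.imread("pics/w3.png")[10:225,180:450]; cv2.imwrite("pics/w3c.png",cv2.resize(c,None,fx=2.75,fy=2.75,interpolation=cv2.INTER_CUBIC))
```

```text
hub (269.80795033772785, 97.56675211588542, array([37.7, 44.2]))
E (368.0333887736003, 93.87820434570312, array([72.4, 96.1]))
dish2 (242.47116088867188, 187.0609893798828, array([45.8, 56.1]))
pin (399.11872482299805, 105.69612630208333, array([ 8.5, 11.7]))
[(np.float32(369.375), np.float32(73.375), np.float32(24.8)), (np.float32(359.375), np.float32(79.375), np.float32(33.7))]
[(np.float32(241.375), np.float32(188.875), np.float32(21.45))]
[(np.float32(275.375), np.float32(102.875), np.float32(56.85)), (np.float32(271.875), np.float32(90.375), np.float32(56.3))]
[(np.float32(266.875), np.float32(95.375), np.float32(19.15))]
```

View pics/w3c.png

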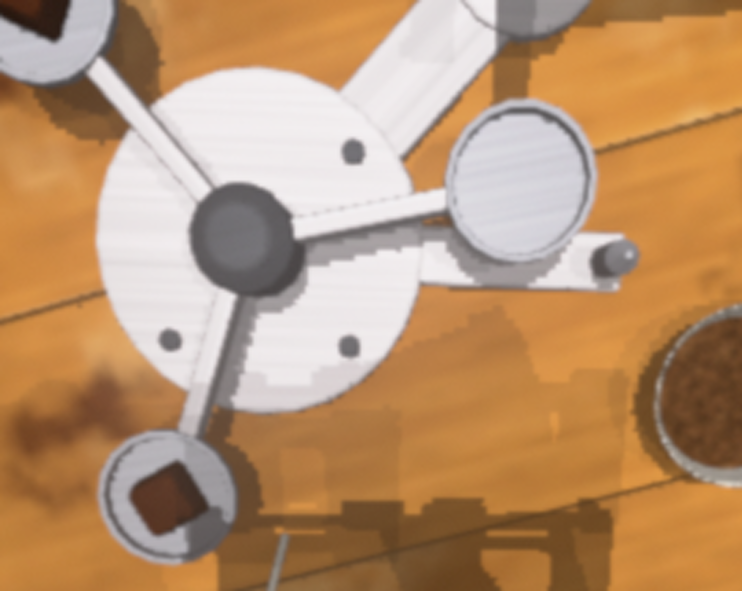

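The crop shows empty dish rim centre (521,180), dish_2 (168,496), foot centre (259,239), pin tip (630,252), foot screws (353,151), (349,346), (170,340).

Run:
```python
from h import *
np.set_printoptions(precision=4,suppress=True)
w=read_camera("wrist"); 
c=lambda x,y,z:onz(w,180+(x+.5)/2.75-.5,10+(y+.5)/2.75-.5,z)
f=c(259,239,.009); E=c(521.5,180,.052); D=c(168,496,.052); p=c(630,252,.044)
s1,s2,s3=c(353,151,.01),c(349,346,.01),c(170,340,.01)
ang=lambda a,b:np.degrees(np.arctan2(*(b-a)[1::-1]))
# spoke geometry: hub from E and D (120 deg apart, r .105)
m=(E+D)/2; d=D-E; L=np.hypot(*d[:2]); n=np.array([-d[1],d[0],0])/L; h=m+np.sign(np.dot(n,f-m))*n*.0525
print("L",L,"expect .1819; hub from dishes",h,"foot",f,"screwmid",(s1+s3)/2)
hm=(h+f)/2
print("E",E,ang(hm,E),np.hypot(*(E-hm)[:2]),"D",D,ang(hm,D),"pin",p,ang(hm,p),np.hypot(*(p-hm)[:2]))
print("screws",ang(s2,s1),ang(s3,s2),ang(s3,s1)-45, "rail top", ang(c(421,228,.009),c(623,235,.009)),"bot",ang(c(421,284,.009),c(617,291,.009)))
e=s1-s3;print(np.hypot(*e[:2]))
```

```text
L 0.18046899375471875 expect .1819; hub from dishes [0.5178 0.195  0.052 ] foot [0.5206 0.1954 0.009 ] screwmid [0.5168 0.1954 0.01  ]
E [0.5371 0.0924 0.052 ] -80.10825877128083 0.10435214289148763 D [0.419  0.2289 0.052 ] 161.40981157748737 pin [0.5132 0.0486 0.044 ] -92.3377362409722 0.14666491330919693
screws -1.7117695757762958 -91.60760169915746 -91.61964647657967 rail top -91.60953800038841 bot -91.69540669985426
0.10995428974509738
```

Run:
```python
from h import *
steps((.528,.2552,.15,40),(.528,.2552,.054,40))
```

```text
now 6.47 [0.4165 0.1389 0.2183] [-1.7997e+02 -8.0000e-02  2.0000e-01]
(0.528, 0.2552, 0.15, 40) -> [  0.1119  -0.1159   0.0683 -39.7953]
(0.528, 0.2552, 0.054, 40) -> [  0.1119  -0.1159   0.1643 -39.7953]
```

Emit:
steer_hand([
  {"xyz":[0.02,-0.02,0],"turn":-7,"aperture":0},
  {"xyz":[0.042,-0.043,0],"turn":-14,"aperture":0},
  {"xyz":[0.065,-0.067,0],"turn":-21,"aperture":0},
  {"xyz":[0.09,-0.093,0.02],"turn":-28,"aperture":0},
  {"xyz":[0.112,-0.116,0.04],"turn":-35,"aperture":0},
  {"xyz":[0.112,-0.116,0.068],"turn":-40,"aperture":0},
  {"xyz":[0.112,-0.116,0.09],"turn":-40,"aperture":0},
  {"xyz":[0.112,-0.116,0.09],"turn":-40,"aperture":0},
])

```text
time_s: 7.13
tool_pos: [0.525, 0.254, 0.1216]
tool_rot: [-179.7, 0.5, 40.2]
force: [-3.1, -1.2, 0.8]
grip_width: 0.0006
grasp_force: 0.0
```

Run:
```python
from h import *
steps((.528,.2552,.054,40))
```

```text
now 7.13 [0.525  0.254  0.1216] [-179.73    0.53   40.2 ]
(0.528, 0.2552, 0.054, 40) -> [0.0031 0.001  0.0676 0.2006]
```

Emit:
steer_hand([
  {"xyz":[0.002,0.001,0.03],"aperture":0},
  {"xyz":[0.002,0.001,0.055],"aperture":0},
  {"xyz":[0.002,0.001,0.066],"aperture":0},
  {"xyz":[0.002,0.001,0.068],"aperture":0},
  {"xyz":[0.002,0.001,0.068],"aperture":0},
])

```text
time_s: 7.55
tool_pos: [0.5303, 0.2547, 0.06]
tool_rot: [-180.0, -0.0, 40.0]
force: [0.5, 0.8, 0.1]
grip_width: 0.0002
grasp_force: 0.0
```

Run:
```python
from h import *
steps((.5465,.2409,.054,40),(.550,.2365,.054,35),(.553,.2299,.054,30))
```

```text
now 7.55 [0.5303 0.2547 0.06  ] [-179.98   -0.     40.04]
(0.5465, 0.2409, 0.054, 40) -> [0.0035 0.021  0.006  0.0379]
(0.55, 0.2365, 0.054, 35) -> [3.3000e-03 2.6600e-02 6.0000e-03 5.0379e+00]
(0.553, 0.2299, 0.054, 30) -> [1.40000e-03 3.36000e-02 6.00000e-03 1.00379e+01]
```

Emit:
steer_hand([
  {"xyz":[0.002,0.01,0.004],"aperture":0},
  {"xyz":[0.0035,0.018,0.004],"turn":1,"aperture":0},
  {"xyz":[0.0035,0.023,0.004],"turn":3,"aperture":0},
  {"xyz":[0.003,0.0275,0.004],"turn":5,"aperture":0},
  {"xyz":[0.0025,0.0305,0.004],"turn":7.5,"aperture":0},
  {"xyz":[0.0015,0.0335,0.004],"turn":10,"aperture":0},
  {"xyz":[0.0015,0.0335,0.004],"turn":10,"aperture":0},
])

```text
time_s: 8.13
tool_pos: [0.5539, 0.2287, 0.0562]
tool_rot: [180.0, -0.1, 29.8]
force: [0.5, 0.0, -0.5]
grip_width: 0.0004
grasp_force: 0.0
```

Emit:
steer_hand([
  {"xyz":[0,-0.02,0],"aperture":0},
  {"xyz":[0,-0.03,-0.02],"aperture":0},
  {"xyz":[0,-0.03,-0.06],"aperture":0},
  {"xyz":[0,-0.03,-0.1],"aperture":0},
  {"xyz":[0,-0.03,-0.14],"aperture":0},
  {"xyz":[0,-0.03,-0.164],"aperture":0},
  {"xyz":[0,-0.03,-0.164],"aperture":0},
])

```text
time_s: 8.72
tool_pos: [0.5409, 0.2571, 0.227]
tool_rot: [179.9, -0.7, 30.0]
force: [0.2, 1.1, -0.2]
grip_width: 0.0006
grasp_force: 0.0
```

```bash
python3 - <<'E'
from h import *
steps((.4165,.1389,.2183,0.2))
E
```

```text
now 8.72 [0.5409 0.2571 0.227 ] [179.88  -0.67  30.  ]
(0.4165, 0.1389, 0.2183, 0.2) -> [-1.66800e-01  4.02000e-02  8.70000e-03  2.98032e+01]
```

Emit:
steer_hand([
  {"xyz":[-0.033,0.008,0],"turn":6,"aperture":0},
  {"xyz":[-0.07,0.016,0],"turn":12,"aperture":0},
  {"xyz":[-0.105,0.025,0],"turn":18,"aperture":0},
  {"xyz":[-0.137,0.033,0],"turn":24,"aperture":0},
  {"xyz":[-0.166,0.04,0.006],"turn":30,"aperture":0},
  {"xyz":[-0.166,0.04,0.006],"turn":30,"aperture":0},
  {"xyz":[-0.166,0.04,0.006],"turn":30,"aperture":0},
  {"xyz":[-0.166,0.04,0.006],"turn":30,"aperture":0},
])

```text
time_s: 9.38
tool_pos: [0.4145, 0.1382, 0.2139]
tool_rot: [-180.0, -0.1, 0.1]
force: [0.0, 0.0, 1.1]
grip_width: 0.0005
grasp_force: 0.0
```

Run:
```python
from h import *
r=read_camera("wrist"); g=r["color"]; cv2.imwrite("pics/w4.png",g); gr=cv2.cvtColor(g,cv2.COLOR_BGR2GRAY)
print(np.round(get_obs()["tool_pos"],4))
H=np.array([.5178,.195])
def circ(lo,hi,p):
    u,v=map(int,proj(r,p)); x0,y0=u-36,max(0,v-36); c=cv2.resize(gr[y0:v+36,x0:u+36],None,fx=4,fy=4,interpolation=cv2.INTER_CUBIC)
    h=cv2.HoughCircles(c,cv2.HOUGH_GRADIENT,2,20,param1=120,param2=30,minRadius=lo*4,maxRadius=hi*4)
    return [(x0+(a+.5)/4-.5,y0+(b+.5)/4-.5,q/4) for a,b,q in h[0][:3]]
for n,a in (("E",-92.),("D",148.)):
    q=np.radians(a); 
    for u,v,k in circ(22,31,[H[0]+.105*np.cos(q),H[1]+.105*np.sin(q),.052]):
        P=onz(r,u,v,.052); d=P[:2]-H; print(n,np.round([u,v,k],1),P.round(4),np.hypot(*d).round(4),np.degrees(np.arctan2(d[1],d[0])).round(2))
cv2.imwrite("pics/w4c.png",cv2.resize(g[10:225,180:450],None,fx=2.75,fy=2.75,interpolation=cv2.INTER_CUBIC))
```

```text
[0.4148 0.1386 0.2139]
E [371.4  97.9  27.3] [0.513  0.0892 0.052 ] 0.1059 -92.59
E [364.9  95.9  29.6] [0.5149 0.0958 0.052 ] 0.0993 -91.68
E [373.4  92.9  22.4] [0.5177 0.0874 0.052 ] 0.1076 -90.04
D [220.9 179.9  23.1] [0.4293 0.2475 0.052 ] 0.1029 149.3
D [225.9 179.4  25.6] [0.4299 0.2421 0.052 ] 0.0997 151.82
D [228.9 175.4  29.6] [0.4343 0.2385 0.052 ] 0.0942 152.5
```

View pics/w4c.png

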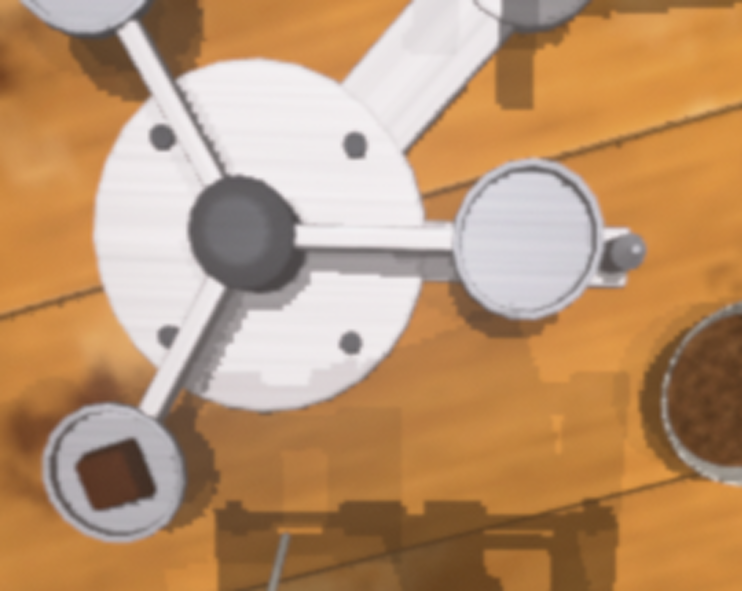

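The empty dish is at crop (528,238), nearly in line with the pin (637,246); dish_2 at (114,472). I compute the remaining angle from these.

Run:
```python
from h import *
np.set_printoptions(precision=4,suppress=True)
w=read_camera("wrist"); 
c=lambda x,y,z:onz(w,180+(x+.5)/2.75-.5,10+(y+.5)/2.75-.5,z)
E=c(528.5,238.5,.052); D=c(114.5,472,.052); p=c(637,246,.044)
s=[c(*q,.01) for q in((354,145),(351,343),(169,337),(163,136))]
ang=lambda a,b:np.degrees(np.arctan2(*(b-a)[1::-1]))
print("L",np.hypot(*(E-D)[:2]),"spoke E angle from chord",ang(D,E)-30, "screw yaw",ang(s[1],s[0]),ang(s[2],s[1])+90,ang(s[2],s[0])-45,ang(s[1],s[3])-45-0,ang(s[2],s[3]))
sm=sum(s)/4; print("screw centre",sm,"E from it",ang(sm,E),np.hypot(*(E-sm)[:2]),"D",ang(sm,D),"pin",ang(sm,p),np.hypot(*(p-sm)[:2]),p)
```

```text
L 0.18057524664573296 spoke E angle from chord -91.2919087604173 screw yaw -1.465655755368263 -1.6773483477168725 -91.63273211313484 -2.1985645283308415 -2.1986310419018356
screw centre [0.5165 0.194  0.01  ] E from it -91.01856502697352 0.10474953973217276 D 148.80613677905777 pin -91.41665672863479 0.14684775945642967 [0.5129 0.0472 0.044 ]
```

Run:
```python
from h import *
steps((.672,.019,.2,95),(.672,.019,.124,95))
```

```text
now 9.48 [0.4148 0.1388 0.2138] [-1.7997e+02 -3.0000e-02  1.1000e-01]
(0.672, 0.019, 0.2, 95) -> [ 2.56900e-01  1.20300e-01  1.38000e-02 -9.48895e+01]
(0.672, 0.019, 0.124, 95) -> [ 2.56900e-01  1.20300e-01  8.98000e-02 -9.48895e+01]
```

Emit:
steer_hand([
  {"xyz":[0.032,0.015,0],"turn":-7,"aperture":0},
  {"xyz":[0.064,0.03,0],"turn":-14,"aperture":0},
  {"xyz":[0.096,0.045,0],"turn":-21,"aperture":0},
  {"xyz":[0.128,0.06,0],"turn":-28,"aperture":0},
  {"xyz":[0.16,0.075,0],"turn":-35,"aperture":0},
  {"xyz":[0.192,0.09,0],"turn":-42,"aperture":0},
  {"xyz":[0.225,0.105,0],"turn":-49,"aperture":0},
  {"xyz":[0.257,0.12,0],"turn":-56,"aperture":0},
])

```text
time_s: 10.15
tool_pos: [0.6735, 0.018, 0.2125]
tool_rot: [-180.0, -0.0, 56.4]
force: [0.5, 0.5, 0.3]
grip_width: 0.0004
grasp_force: 0.0
```

Emit:
steer_hand([
  {"turn":-7,"aperture":0},
  {"turn":-14,"aperture":0},
  {"turn":-21,"aperture":0},
  {"turn":-28,"aperture":0},
  {"turn":-35,"aperture":0},
  {"turn":-39,"aperture":0},
  {"turn":-39,"aperture":0},
])

```text
time_s: 10.73
tool_pos: [0.6719, 0.0188, 0.2126]
tool_rot: [-180.0, -0.1, 95.2]
force: [-0.7, 0.9, -0.2]
grip_width: 0.0004
grasp_force: 0.0
```

Run:
```python
from h import *
steps((.672,.019,.124,95))
r=read_camera("top"); cv2.imwrite("pics/t5.png",r["color"])
```

```text
now 10.73 [0.6719 0.0188 0.2126] [-1.7996e+02 -6.0000e-02  9.5180e+01]
(0.672, 0.019, 0.124, 95) -> [0.0002 0.0002 0.0886 0.1808]
```

Emit:
steer_hand([
  {"xyz":[0,0,0.04],"aperture":0},
  {"xyz":[0,0,0.07],"aperture":0},
  {"xyz":[0,0,0.087],"aperture":0},
  {"xyz":[0,0,0.089],"aperture":0},
  {"xyz":[0,0,0.089],"aperture":0},
])

```text
time_s: 11.2
tool_pos: [0.6707, 0.0183, 0.1231]
tool_rot: [-179.8, -0.0, 95.0]
force: [0.4, -0.5, 1.6]
grip_width: 0.0003
grasp_force: 0.0
```

Add to h.py:
```python
V=np.array([.626,.0855])
def na(f,off=.0136,r=.07,z=.124):
    q=np.radians(f); u=np.array([np.cos(q),np.sin(q)]); return (*np.round(V+r*u+off*np.array([-u[1],u[0]]),4).tolist(),z,f+180)
```

Run:
```python
from h import *
steps(*[na(f) for f in (-85,-91,-97,-103,-109,-115,-121,-127)])
```

```text
now 11.2 [0.6707 0.0183 0.1231] [-1.7985e+02 -3.0000e-02  9.4960e+01]
(0.6456, 0.017, 0.124, 95) -> [ 0.0009 -0.0251 -0.0009 -0.0387]
(0.6384, 0.0153, 0.124, 89) -> [-2.0000e-04 -3.2400e-02 -9.0000e-04  5.9613e+00]
(0.631, 0.0144, 0.124, 83) -> [-4.00000e-04 -3.98000e-02 -9.00000e-04  1.19613e+01]
(0.6235, 0.0142, 0.124, 77) -> [ 0.00000e+00 -4.73000e-02 -9.00000e-04  1.79613e+01]
(0.6161, 0.0149, 0.124, 71) -> [ 1.40000e-03 -5.46000e-02 -9.00000e-04  2.39613e+01]
(0.6087, 0.0163, 0.124, 65) -> [ 3.40000e-03 -6.19000e-02 -9.00000e-04  2.99613e+01]
(0.6016, 0.0185, 0.124, 59) -> [ 6.20000e-03 -6.88000e-02 -9.00000e-04  3.59613e+01]
(0.5947, 0.0214, 0.124, 53) -> [ 9.70000e-03 -7.54000e-02 -9.00000e-04  4.19613e+01]
```

Emit:
steer_hand([
  {"xyz":[0.001,-0.014,0],"aperture":0},
  {"xyz":[0.001,-0.024,0],"aperture":0},
  {"xyz":[0,-0.032,0],"turn":6,"aperture":0},
  {"xyz":[0,-0.04,0],"turn":12,"aperture":0},
  {"xyz":[0,-0.047,0],"turn":18,"aperture":0},
  {"xyz":[0.0015,-0.0545,0],"turn":24,"aperture":0},
  {"xyz":[0.0035,-0.062,0],"turn":30,"aperture":0},
  {"xyz":[0.006,-0.069,0],"turn":36,"aperture":0},
])

```text
time_s: 11.87
tool_pos: [0.6039, 0.0183, 0.1274]
tool_rot: [179.7, -0.2, 58.7]
force: [0.9, -0.6, -1.5]
grip_width: 0.0007
grasp_force: 0.6
```

Run:
```python
from h import *
steps(*[na(f) for f in (-121,-127,-133,-139,-145,-151,-157,-163,-168)])
```

```text
now 11.87 [0.6039 0.0183 0.1274] [179.73  -0.18  58.66]
(0.6016, 0.0185, 0.124, 59) -> [-0.001  -0.0021  0.0034 -0.3383]
(0.5947, 0.0214, 0.124, 53) -> [-2.2000e-03 -9.5000e-03  3.4000e-03  5.6617e+00]
(0.5882, 0.025, 0.124, 47) -> [-2.50000e-03 -1.69000e-02  3.40000e-03  1.16617e+01]
(0.5821, 0.0293, 0.124, 41) -> [-2.00000e-03 -2.44000e-02  3.40000e-03  1.76617e+01]
(0.5765, 0.0342, 0.124, 35) -> [-7.00000e-04 -3.17000e-02  3.40000e-03  2.36617e+01]
(0.5714, 0.0397, 0.124, 29) -> [ 1.40000e-03 -3.89000e-02  3.40000e-03  2.96617e+01]
(0.5669, 0.0456, 0.124, 23) -> [ 4.10000e-03 -4.58000e-02  3.40000e-03  3.56617e+01]
(0.563, 0.052, 0.124, 17) -> [ 7.50000e-03 -5.25000e-02  3.40000e-03  4.16617e+01]
(0.5604, 0.0576, 0.124, 12) -> [ 1.09000e-02 -5.76000e-02  3.40000e-03  4.66617e+01]
```

Emit:
steer_hand([
  {"xyz":[-0.002,-0.0095,0.002],"turn":6,"aperture":0},
  {"xyz":[-0.0025,-0.017,0.002],"turn":12,"aperture":0},
  {"xyz":[-0.002,-0.0245,0.002],"turn":18,"aperture":0},
  {"xyz":[-0.001,-0.0315,0.002],"turn":24,"aperture":0},
  {"xyz":[0.0015,-0.039,0.002],"turn":30,"aperture":0},
  {"xyz":[0.004,-0.046,0.002],"turn":36,"aperture":0},
  {"xyz":[0.0075,-0.0525,0.002],"turn":41.5,"aperture":0},
  {"xyz":[0.011,-0.0575,0.002],"turn":46.5,"aperture":0},
])

```text
time_s: 12.53
tool_pos: [0.5602, 0.0576, 0.1255]
tool_rot: [179.9, -0.3, 12.2]
force: [0.8, -1.2, 0.2]
grip_width: 0.0007
grasp_force: 0.5
```

Run:
```python
from h import *
steps(*[na(f) for f in (-168,-172,-176,-179,-180.5,-181.65)])
r=read_camera("wrist"); cv2.imwrite("pics/w5.png",r["color"])
```

```text
now 12.53 [0.5602 0.0576 0.1255] [179.94  -0.3   12.21]
(0.5604, 0.0576, 0.124, 12) -> [2.000e-04 0.000e+00 1.500e-03 2.108e-01]
(0.5586, 0.0623, 0.124, 8) -> [-6.0000e-04 -4.9000e-03  1.5000e-03  4.2108e+00]
(0.5571, 0.0671, 0.124, 4) -> [-1.0000e-03 -9.9000e-03  1.5000e-03  8.2108e+00]
(0.5562, 0.0707, 0.124, 1) -> [-1.20000e-03 -1.36000e-02  1.50000e-03  1.12108e+01]
(0.5559, 0.0725, 0.124, -0.5) -> [-1.10000e-03 -1.55000e-02  1.50000e-03  1.27108e+01]
(0.5556, 0.0739, 0.124, -1.6500000000000057) -> [-1.10000e-03 -1.69000e-02  1.50000e-03  1.38608e+01]
```

Emit:
steer_hand([
  {"xyz":[-0.0005,-0.005,0.001],"turn":4,"aperture":0},
  {"xyz":[-0.001,-0.01,0.001],"turn":8,"aperture":0},
  {"xyz":[-0.001,-0.0135,0.001],"turn":11,"aperture":0},
  {"xyz":[-0.001,-0.0155,0.001],"turn":12.5,"aperture":0},
  {"xyz":[-0.001,-0.0165,0.001],"turn":14,"aperture":0},
  {"xyz":[-0.001,-0.0165,0.001],"turn":14,"aperture":0},
])

```text
time_s: 13.08
tool_pos: [0.5555, 0.0724, 0.1237]
tool_rot: [180.0, -0.2, -1.5]
force: [0.5, -3.1, 1.1]
grip_width: 0.0006
grasp_force: 1.1
```

Emit:
steer_hand([
  {"xyz":[0,-0.001,0],"aperture":0},
  {"xyz":[0,-0.002,0],"aperture":0},
  {"xyz":[0,-0.002,0],"aperture":0},
])

```text
time_s: 13.33
tool_pos: [0.5554, 0.0725, 0.1233]
tool_rot: [179.8, -0.2, -1.5]
force: [0.7, -6.5, 4.8]
grip_width: 0.0006
grasp_force: 3.0
```

Emit:
steer_hand([
  {"xyz":[0,0.015,0],"aperture":0},
  {"xyz":[0,0.035,0],"aperture":0},
  {"xyz":[0,0.04,-0.04],"aperture":0},
  {"xyz":[0,0.04,-0.08],"aperture":0},
  {"xyz":[0.0,0.08,-0.12],"aperture":0},
  {"xyz":[0,0.12,-0.12],"aperture":0},
  {"xyz":[0,0.16,-0.12],"aperture":0},
  {"xyz":[0,0.2,-0.12],"aperture":0},
])

```text
time_s: 14.0
tool_pos: [0.5498, -0.1192, 0.244]
tool_rot: [-180.0, -0.3, -1.3]
force: [0.3, 0.4, -0.3]
grip_width: 0.0004
grasp_force: 0.0
```

Emit:
steer_hand([
  {"xyz":[0,0.04,0],"aperture":0},
  {"xyz":[0,0.08,0],"aperture":0},
  {"xyz":[0,0.12,0],"aperture":0},
  {"xyz":[0,0.12,0],"aperture":0},
  {"xyz":[0,0.12,0],"aperture":0},
])

```text
time_s: 14.42
tool_pos: [0.5451, -0.2415, 0.2417]
tool_rot: [180.0, -0.0, -1.7]
force: [0.2, -0.1, 0.0]
grip_width: 0.0001
grasp_force: 0.0
```

Run:
```python
from h import *
r=read_camera("top"); g=r["color"]; cv2.imwrite("pics/t6.png",g); g0=cv2.imread("pics/top0.png")
q=np.radians(-91.65); S=np.array([.516,.194])+.105*np.array([np.cos(q),np.sin(q)])
print("expected arm end px",proj(r,[*S,.125]),"dish",proj(r,[*S,.052]),"pivot",proj(r,[.626,.0855,.133]))
d=(cv2.absdiff(g,g0).max(2)>45).astype(np.uint8); d=cv2.morphologyEx(d,cv2.MORPH_OPEN,np.ones((3,3)))
n,_,st,_=cv2.connectedComponentsWithStats(d); print([s.tolist() for s in st[1:] if s[4]>25])
hsv=cv2.cvtColor(g,cv2.COLOR_BGR2HSV); m=((hsv[...,1]<60)&(hsv[...,2]>90)).astype(np.uint8)
for y in range(138,212,2): print(y,"".join("#" if m[y,x] else ("o" if hsv[y,x,1]<80 else ".") for x in range(300,410)))
```

```text
expected arm end px [385.42478745 187.58297345] dish [381.04576334 191.10425678] pivot [387.78816232 140.54695707]
[[519, 105, 121, 295, 13215], [395, 134, 46, 11, 264], [316, 148, 11, 11, 91], [376, 153, 54, 30, 349], [376, 184, 12, 19, 150], [308, 214, 9, 10, 43], [321, 222, 11, 17, 66], [446, 290, 40, 71, 1127], [449, 362, 11, 15, 90]]
138 ####################o..###.........................................................###########................
140 ##...ooo###.o###.............................................................#################................
142 ##.......................................................................o#############o######o...............
144 ................o###########............................................######################................
146 ..............##
[... 3074 characters left out ...]
..........
200 ...............##################################################.........o##############.....................
202 ................################################################..............#####o#o........................
204 .................##############################################..............................................#
206 ..................############################################.............................................o#.
208 ...................#########################################..............................................#o..
210 .....................#####################################o..............................................#....
```

```bash
python3 -c "
from cell import env, read_camera, get_obs
print(env.sign_off())"
```

```text
the job is handed in; nothing more can be done
None
```

I handed the job in at 14.4 s: by my last camera measurements the empty dish stands within about 1 mm of the filling station, the nozzle arm is against its stop with the nozzle over that dish, both pralines are in their dishes, and no bystander shows as moved.

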